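Snap the clip-on parts cup onto the bin rim

TASK

Hang the red parts cup on the grey bin: hook its spring clip over the straight high rim of either long side, with the cup on the outside, and push it down until the clip has snapped under the rim and the cup sits fully home and upright, then let go. Go gently: do not force the clip or the rim, do not shove or tip the bin, and leave the blue bin, the organiser, the pliers and the screwdriver where they are.

Things in the scene. Friction and masses are not known exactly. Their poses are not given: they have to be found in the camera images.
- cup: Red open-topped steel cup, 0.10 to 0.15 kg, upright on the bench, a steel spring clip on its back. Origin: centre of its underside; z up; x points to its back, the clip side. Box 50 (x) by 56 (y) by 48 mm high, walls 2.5; grip it by the side walls. The back is a flat plate 56 wide, 57 high, outer face at x = +25; once hung it lies flat on the bin's outer face.
- hook: Bridge of the clip, rigid on the cup, same frame as the cup: a steel strip 24 mm wide (y), 2.5 thick, folded over the plate's top and reaching to x = +37; underside 56.5 above the cup's underside. It lies on the rim when the cup is home.
- clip_seat (a point): Middle of the bridge's underside where the rim goes, at (27, 0, 56.5) mm in the cup's frame; lies on the rim's top line when the cup is home. Axes as the cup's.
- clip_leaf (a point): Flared tip of the clip's leaf, at (31.2, 0, 37.4) mm in the cup's frame, also the leaf's lowest point. The leaf hangs from the bridge's end, bent towards the plate: 5.6 mm between tip and plate, 4.2 at its narrowest (43 above the cup's underside). It springs away from the plate, about 4 N per mm.
- grey_bin: Grey stacking bin with steel bolts in it, loose on the board, 1.0 to 1.8 kg, 170 (x) by 105 (y) by 80 mm high, walls 3. Origin: centre of its underside; z up; -x points to its low open front (lip 38 high). Flat outer faces of the long sides at y = +52.5 and -52.5; their rim is straight and 80 high from x = -45 to +85, and slopes down in front of that.
- rim_left (a point): Top line of the straight rim on the bin's +y long side, at (20, 50.5, 80) mm in the bin's frame. The rim is a hem folded inwards, outer face flush: 4 mm thick at its rounded top, growing to 8 at its lower edge 12 mm down; the wall below is 3. The clip rides over it with a push rising to 15 to 22 N, then snaps under the edge about 3 mm before home and the push drops.
- rim_right (a point): The same rim on the bin's -y long side, at (20, -50.5, 80) mm in the bin's frame; axes as the bin's.
- board: Plywood board, 280 (x) by 760 (y) mm, fixed, on which both bins and the organiser stand. Origin 30 mm below its top, which lies 5 to 11 mm above the bench.
- blue_bin: Blue bin of the same shape with brass bolts in it; leave alone. Origin: centre of its underside.
- organiser: Clear open organiser tray, 85 by 125 by 32 mm high; leave alone. Origin: centre of its underside.
- pliers: Pliers with blue handles lying flat, about 140 mm long, 12 high; leave alone. Origin on the bench at the joint.
- screwdriver: Yellow-handled screwdriver, 170 mm long, lying flat; leave alone. Origin below its middle.
Mind the look-alikes: they are no part of the job. Several things look just like the cup: the one meant starts farthest to the robot's right. What is shaped like the grey_bin but green is not meant.

How it is judged (in metres and radians):
At the end, for the whole second after the job is handed in: The cup hangs outside the grey bin on the straight rim of a long side, clip snapped: its seat within 3 mm of the rim's line and at most 1.8 mm above it, cup within 0.12 rad of upright, bin flat on the bench, both at rest and released (((y of clip_seat in the frame of grey_bin between 0.0475 and 0.0535 m and y of cup in the frame of grey_bin above 0.06 m) or (y of clip_seat in the frame of grey_bin between -0.0535 and -0.0475 m and y of cup in the frame of grey_bin below -0.06 m)) and x of clip_seat in the frame of grey_bin between -0.045 and 0.085 m and z of clip_seat in the frame of grey_bin between 0.077 and 0.0818 m and angle between the z axis of cup and the z axis of grey_bin, either way round below 0.12 rad and angle between grey_bin's own z axis and vertical below 0.05 rad and linear speed of each of cup, grey_bin below 0.02 m/s); the robot touches nothing.
It fails at once if the rim is forced: the clip's bridge presses on the bin with more than 30 N, or the cup with its clip on the bin with more than 50 N in all, the spring's own pinch counted (contact force between hook and grey_bin above 30 N or contact force between cup and grey_bin above 50 N).
It fails at once if the grey bin is shoved more than 20 mm or tipped more than 0.15 rad (distance of grey_bin from where it was at the start of the episode above 0.02 m or angle between grey_bin's own z axis and vertical above 0.15 rad).
It fails at once if the blue bin, organiser, pliers or screwdriver is moved more than 20 mm (distance of any of blue_bin, organiser, pliers, screwdriver from where it was at the start of the episode above 0.02 m).
It also fails if it takes over 58 s, if anything falls off the work surface, if the arm or the gripper's body presses on something with over 40 N, if the wrist force passes 120 N, or if a joint passes its speed limit or range.

ROBOT

A 6-joint arm with a two-finger parallel gripper is mounted at the origin on the work surface. World frame = base frame: x ahead of the robot, y to its left, z up, the work surface at z = 0. Lengths are in mm, angles in rad, forces in N, time in s.
With the tool pointing down it reaches from about 350 to 775 mm from the base axis. Payload 7.3 kg.
Tool frame: the origin (TCP) lies at the very end of the fingers, on their centre line; the grasp point (between the pads) lies 19 mm behind it; z points along the fingers, y is the line along which they close (so a half turn about z gives the same grasp; the last joint's range is limited). The gripper opens to 92 mm and grips with 3 to 60 N. Pads are 19 mm wide; open, the fingers measure 130 mm over their backs; the gripper's body (75 mm by 190 mm) begins 47 mm behind the grasp point.
Start: joints at [-1.376, 0.342, 1.524, -0, 1.275, -0.146], TCP at [175.499, -494.818, 226.741] pointing down, gripper open.
Joint ranges: [-2.53, 2.53], [-0.77, 2.02], [0.04, 2.7], [-1, 4.14], [0.28, 2.66], [-3.11, 3.11]. Speed limits (rad/s): [2.57, 2.57, 3.14, 3.14, 3.14, 3.14].

INTERFACE

Orientations are given as [roll, pitch, yaw] about the fixed x, y, z axes, in that order (R = Rz(yaw) Ry(pitch) Rx(roll)).
In Python, from plant import * gives the robot as it stands.
- The arm moves only by the tool arm_command, never from a script. Its arguments are lists of equal length, an entry for each row: "gripper": the finger opening in mm, from 0 to 91.8; "dp": the shift along the tool's x, y, z in units of 25 mm (1.0 is 25 mm), a list of three; "twist": the turn about the tool's z in units of 5 degrees (1.0 is 5 degrees). A call has exactly 5 rows; each row shifts and turns the commanded pose from where the row before left it, along the tool's axes as they then stand; what a row does not reach is not made up. A row lasts 1/8 s, in which the tool goes at most 62.5 mm and 10.7 degrees, less where a joint would pass 70% of its speed; a pose out of reach is approached as far as the arm can. A call is refused whole if a number of a shift passes 1 or a number of a turn 1, either way. A call with a gripper value outside its range is refused whole. The fingers move at their own pace and stop on an object; the grip force is fixed at half the most. Time passes only in rows, so rows that do not move let the fingers close, or fill a call up. It gives the time, the measured TCP pose, the force, the opening and the grip force at its end, in the units of the state.
- get_obs(): the state, without advancing time (a new reading comes with each control period).
- capture(name): name is "side" or "top" or "wrist"; returns the picture (400x640x3 uint8, red, green, blue); there is no depth.
- get_calibration(name): a dict with "mtx" (3x3 intrinsics, pixels), "dist_coeffs" ([k1, k2, p1, p2, k3] as OpenCV has them; the pictures are not rectified), "position" and "attitude" of the camera in the world; the wrist camera has in their place "mount" (4x4, takes a point from camera to tool coordinates, whose origin is the TCP and whose axes are the flange's). Camera axes: x right, y down, z forward; pixel columns grow to the right and rows downward; lengths in mm; the calibration is good to about 2 mm. A picture is of the moment at which its call begins: read the wrist's pose just before it. get_calibration takes no time and is no camera call.
- close_job(): hands the job in; it is judged then, once.
The state is a dict: "time": time; "joint_positions": joint angles; "dq": joint speeds; "tau": joint torques, N m; "tool_pos": TCP position; "tcp_rot": TCP orientation; "contact_force": force on the tool from outside, world axes, zero at the start; "moment": the same for the moment, N m; "grip_width": finger opening in mm; "finger_force": force on a finger pad.
Only numpy, scipy, OpenCV 4.12 (cv2) and the standard library are available. Lean on these libraries where they do the work, as an engineer would, in place of code of your own. Each camera call takes 0.05 s, during which the arm holds its last target. There are 200 camera calls.

## Working session

There is one attempt and no reset: what is moved stays moved. The work goes in short steps, Python scripts to look and compute and a tool call to move; the robot and the scene stay as the last step left them, time stands still between calls to the robot, and variables do not carry over. Pictures are saved under pics/ and viewed, at most 10 in all, crops included, and the job is handed in when it is done.

Besides the shell and the picture viewer there is one more tool, called after "Emit:" as name([rows], argument=value, ...), one row to a line, values as JSON. arm_command: Moves the arm, as the interface text tells. Its arguments: {"type":"object","properties":{"gripper":{"type":"array"},"dp":{"type":"array"},"twist":{"type":"array"}},"required":["gripper","dp","twist"]}

```bash
mkdir -p pics; cat > h.py <<'E'
from plant import *
import numpy as np, cv2
from scipy.spatial.transform import Rotation as R
def snap(n,f):
    im=capture(n); cv2.imwrite('pics/'+f,im[:,:,::-1]); return im
E
python3 - <<'E'
from h import *
o=get_obs(); print(o)
for n in('top','side','wrist'): print(n,get_calibration(n))
a=snap('top','top1.png');b=snap('side','side1.png')
E
```

```text
{'time': 0.0, 'joint_positions': array([-1.37597567e+00,  3.42749517e-01,  1.52504392e+00, -3.05247672e-05,
        1.27539141e+00, -1.46000055e-01]), 'dq': array([-0.00012239,  0.0006493 , -0.00169726,  0.00038791, -0.00082268,
        0.00206754]), 'tau': array([-5.49730557e-04, -4.31249356e+01, -2.44225127e+01,  7.17373495e-02,
        5.60529158e-02, -1.02998079e-04]), 'tool_pos': array([ 175.41695808, -494.38239386,  226.02167002]), 'tcp_rot': array([-3.14001316e+00, -2.02757068e-04,  3.40829465e-01]), 'contact_force': array([-0.44281325, -0.44239669,  0.50797327]), 'moment': array([-0.00211362, -0.01963888,  0.02252019]), 'finger_force': 0.0, 'grip_width': 91.68415650438064}
top {'mtx': array([[361.74989957,   0.        , 318.19506723],
       [  0.        , 361.74989957, 204.04941655],
       [  0.        ,   0.        ,   1.        ]]), 'dist_coeffs': array([-0.00356641,  0.        ,  0.        ,  0.        ,  0.        ]), 'position': array([452.46835203,  34.45501355, 952.05965509]), 'attitude': array([-3.08193966,  0.03943689, -1.57574328])}
side {'mtx': array([[451.901916
[... 247 characters left out ...]
13778, 814.45132605, 820.41784463]), 'attitude': array([-2.35263462,  0.00807961, -2.97261313])}
wrist {'mtx': array([[295.62155274,   0.        , 317.82651919],
       [  0.        , 295.62155274, 201.5224135 ],
       [  0.        ,   0.        ,   1.        ]]), 'dist_coeffs': array([0.01649263, 0.        , 0.        , 0.        , 0.        ]), 'mount': array([[ 3.14537451e-04, -9.53312243e-01, -3.01986205e-01,
         8.22713153e+01],
       [ 9.99999906e-01,  3.89557954e-04, -1.88197158e-04,
        -1.20738488e+00],
       [ 2.97051783e-04, -3.01986117e-01,  9.53312277e-01,
        -1.57883652e+02],
       [ 0.00000000e+00,  0.00000000e+00,  0.00000000e+00,
         1.00000000e+00]])}
```

View pics/top1.png

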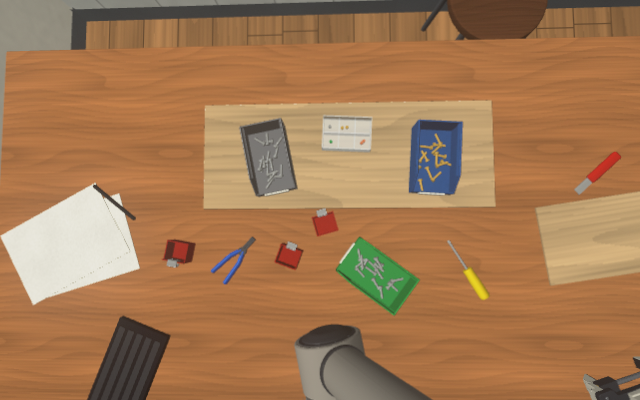

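View pics/side1.png

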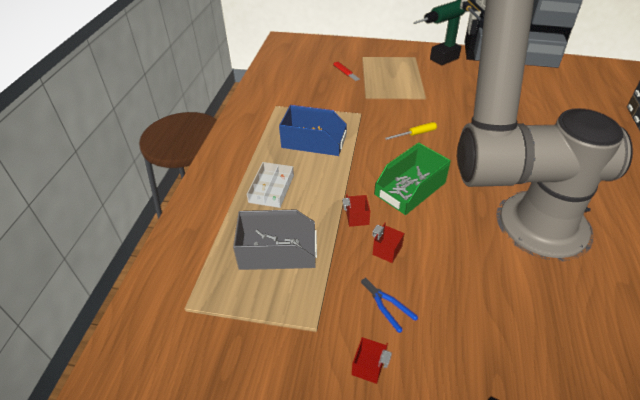

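Cup candidates in the top view, where image right is the robot's right: (179,252), (289,256) and (325,222). I choose the one at (325,222), the farthest to the right. The grey bin is at (268,158), with its low front towards the robot. The green bin at (377,275) is a look-alike. Next is a close crop.

```bash
python3 - <<'E'
import cv2,numpy as np
a=cv2.imread('pics/top1.png')
c=cv2.resize(a[115:205,230:310],None,fx=5,fy=5,interpolation=cv2.INTER_CUBIC)
d=cv2.resize(a[200:245,300:350],None,fx=7,fy=7,interpolation=cv2.INTER_CUBIC)
o=np.zeros((450,750,3),np.uint8);o[:,:400]=c;o[:315,400:]=d
cv2.imwrite('pics/crop1.png',o)
E
```

```text
(no output)
```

View pics/crop1.png

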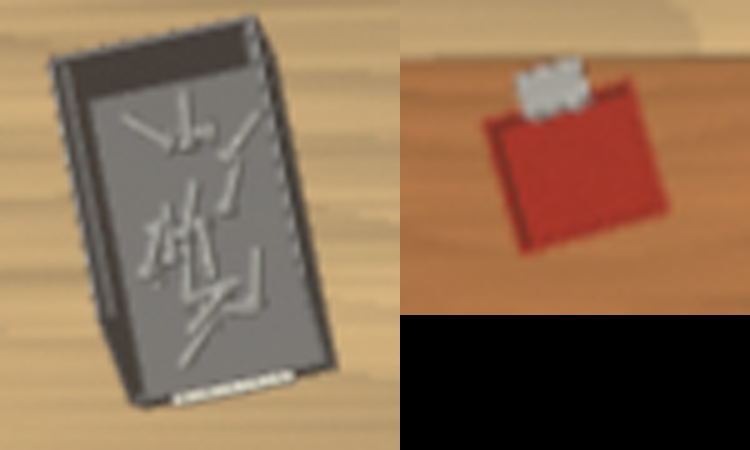

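The crop shows the red cup with its clip at (321,213), facing away from the robot. The bin's rear rim corners are at (240.4,127) and (281,118.6). I'll fit both poses from these.

```bash
cat >> h.py <<'E'
from scipy.optimize import least_squares
def cam(n,o=None):
    c=get_calibration(n)
    if 'mount' in c:
        M=np.array(c['mount']); Rt=R.from_euler('xyz',o['tcp_rot']).as_matrix()
        Rw=Rt@M[:3,:3]; p=Rt@M[:3,3]+o['tool_pos']
    else: Rw=R.from_euler('xyz',c['attitude']).as_matrix(); p=c['position']
    return Rw,np.array(p),c['mtx'],c['dist_coeffs']
def proj(P,C):
    Rw,p,K,D=C; rv=cv2.Rodrigues(Rw.T)[0]
    return cv2.projectPoints(np.float64(P).reshape(-1,1,3),rv,-Rw.T@p,K,D)[0].reshape(-1,2)
def place(P,x,y,yaw,z): return R.from_euler('z',yaw).apply(P)+[x,y,z]
def fit(P,px,C,z,x0):
    r=least_squares(lambda v:(proj(place(np.float64(P),*v,z),C)-px).ravel(),x0)
    return r.x,np.round(r.fun.reshape(-1,2),1)
def ray(px,C,z):
    Rw,p,K,D=C; u=cv2.undistortPoints(np.float64([[px]]),K,D)[0,0]; d=Rw@[u[0],u[1],1]; return p+d*(z-p[2])/d[2]
E
python3 - <<'E'
from h import *
C=cam('top')
cp=lambda q:[(300+(x-400)/7-.4,200+y/7-.4) for x,y in q]
bp=lambda q:[(230+x/5-.4,115+y/5-.4) for x,y in q]
print(fit([[25,28,57],[25,-28,57],[-25,-28,48],[-25,28,48]],cp([(484,122),(632,78),(668,210),(522,252)]),C,0,[400,20,.2]))
for z in(5,8,11): print(fit([[85,52.5,80],[85,-52.5,80],[-45,52.5,80],[-85,-52.5,38],[-85,52.5,38]],bp([(52,60),(255,18),(105,315),(337,370),(138,406)]),C,z,[550,160,.2]))
E
```

```text
(array([4.58460389e+02, 5.34662531e+01, 2.73310592e-01]), array([[-0.5, -0.4],
       [ 0.1, -0.3],
       [ 0.5,  0.3],
       [-0.2,  0.4]]))
(array([6.22516397e+02, 1.91562982e+02, 1.99582496e-01]), array([[-0.1,  0.4],
       [ 1. , -0.2],
       [-0.6,  0.9],
       [ 0.1, -1.2],
       [-0.5,  0.1]]))
(array([6.21968419e+02, 1.90998019e+02, 1.99553529e-01]), array([[-0.2,  0.3],
       [ 1.1, -0.4],
       [-0.7,  0.9],
       [ 0.2, -1.1],
       [-0.5,  0.2]]))
(array([6.21420411e+02, 1.90433047e+02, 1.99524407e-01]), array([[-0.3,  0.2],
       [ 1.1, -0.5],
       [-0.7,  1. ],
       [ 0.3, -1. ],
       [-0.5,  0.4]]))
```

Emit:
arm_command([
  [0.9, -0.84, 0.19],
  [0.9, -0.84, 0.19],
  [0.9, -0.84, 0.19],
  [0.9, -0.84, 0.19],
  [0.9, -0.84, 0.19],
], gripper=[91.8, 91.8, 91.8, 91.8, 91.8], twist=[0, 0, 0, 0, 0])

```text
time: 0.72
tool_pos: [246.7, -357.1, 202.6]
tcp_rot: [-3.141, 0.0, 0.341]
contact_force: [0.8, -0.7, -0.4]
grip_width: 91.8
finger_force: 0.0
```

Emit:
arm_command([
  [0.9, -0.84, 0.19],
  [0.9, -0.84, 0.19],
  [0.9, -0.84, 0.19],
  [0.9, -0.84, 0.19],
  [0.9, -0.84, 0.19],
], gripper=[91.8, 91.8, 91.8, 91.8, 91.8], twist=[0, 0, 0, 0, 0])

```text
time: 1.35
tool_pos: [317.6, -220.7, 178.9]
tcp_rot: [-3.141, 0.0, 0.341]
contact_force: [0.4, 0.5, 0.4]
grip_width: 91.8
finger_force: 0.0
```

Emit:
arm_command([
  [0.9, -0.84, 0.19],
  [0.9, -0.84, 0.19],
  [0.9, -0.84, 0.19],
  [0.9, -0.84, 0.19],
  [0.9, -0.84, 0.19],
], gripper=[91.8, 91.8, 91.8, 91.8, 91.8], twist=[0, 0, 0, 0, 0])

```text
time: 1.98
tool_pos: [388.5, -84.1, 155.2]
tcp_rot: [-3.141, 0.0, 0.341]
contact_force: [0.5, 0.4, -0.2]
grip_width: 91.9
finger_force: 0.0
```

Emit:
arm_command([
  [0.9, -0.84, 0.19],
  [0.9, -0.84, 0.19],
  [0.9, -0.84, 0.19],
  [0.9, -0.84, 0.19],
  [0.9, -0.84, 0.19],
], gripper=[91.8, 91.8, 91.8, 91.8, 91.8], twist=[0, 0, 0, 0, 0.77])

```text
time: 2.6
tool_pos: [459.4, 52.4, 131.3]
tcp_rot: [-3.142, 0.001, 0.272]
contact_force: [-0.4, -0.9, -0.4]
grip_width: 91.8
finger_force: 0.0
```

```bash
python3 - <<'E'
from h import *
o=get_obs();C=cam('wrist',o);im=snap('wrist','w1.png')
P=[[25,28,57],[25,-28,57],[-25,-28,48],[-25,28,48],[37,12,59],[37,-12,59]]
print(proj(place(np.float64(P),458.5,53.5,.273,0),C).round(1).tolist())
E
```

```text
[[283.1, 182.9], [352.5, 182.8], [349.4, 235.2], [286.3, 235.2], [302.6, 168.7], [333.0, 168.7]]
```

View pics/w1.png

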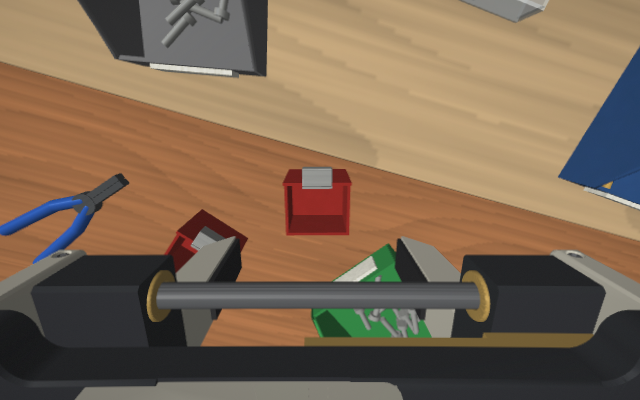

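The view matches the prediction: the cup's corners are at (284,183), (351,183), (350,235) and (287,235), and its clip is at (317,170). I'll descend and grip the side walls slightly towards the clip side, which shortens the moment arm when pushing.

Emit:
arm_command([
  [0.19, -0.05, 0.9],
  [0.19, 0, 0.9],
  [0, 0, 0.9],
  [0, 0, 0.9],
  [0, 0, 0.9],
], gripper=[91.8, 91.8, 91.8, 91.8, 91.8], twist=[0, 0, 0, 0, 0])

```text
time: 3.28
tool_pos: [467.8, 55.1, 18.3]
tcp_rot: [-3.142, 0.0, 0.274]
contact_force: [0.4, -0.3, 1.0]
grip_width: 91.9
finger_force: 0.0
```

Emit:
arm_command([
  [0, 0, 0.1],
  [0, 0, 0],
  [0, 0, 0],
  [0, 0, 0],
  [0, 0, 0],
], gripper=[91.8, 60, 45, 45, 45], twist=[0, 0, 0, 0, 0])

```text
time: 3.9
tool_pos: [468.3, 55.2, 17.1]
tcp_rot: [3.141, -0.001, 0.274]
contact_force: [0.7, 0.7, -0.2]
grip_width: 56.3
finger_force: 0.0
```

Emit:
arm_command([
  [0, 0, 0],
  [0, 0, 0],
  [0, 0, 0],
  [0, 0, 0],
  [0, 0, 0],
], gripper=[45, 45, 45, 45, 45], twist=[0, 0, 0, 0, 0])

```text
time: 4.53
tool_pos: [468.3, 55.2, 17.1]
tcp_rot: [3.141, -0.001, 0.274]
contact_force: [-0.4, -0.4, 6.3]
grip_width: 56.2
finger_force: 30.0
```

Emit:
arm_command([
  [0, 0, -0.6],
  [0, 0, -1],
  [0, 0, -1],
  [0, 0, -1],
  [0, 0, -1],
], gripper=[45, 45, 45, 45, 45], twist=[0, 0, 0, 0, 0])

```text
time: 5.15
tool_pos: [467.6, 55.2, 132.2]
tcp_rot: [-3.141, 0.001, 0.274]
contact_force: [1.1, 0.0, -1.0]
grip_width: 55.9
finger_force: 30.0
```

Emit:
arm_command([
  [0.5, -0.08, -0.4],
  [0.76, -0.08, 0],
  [0.76, -0.08, 0],
  [0.76, -0.08, 0],
  [0.76, -0.08, 0],
], gripper=[45, 45, 45, 45, 45], twist=[0, 0, 0, 0, 0])

```text
time: 5.78
tool_pos: [550.7, 89.0, 141.1]
tcp_rot: [-3.141, 0.001, 0.274]
contact_force: [-0.6, 0.2, -0.8]
grip_width: 55.8
finger_force: 30.0
```

Emit:
arm_command([
  [0.76, -0.08, 0],
  [0.76, -0.08, 0],
  [0.76, -0.08, 0],
  [0.76, -0.08, 0],
  [0.76, -0.08, 0],
], gripper=[45, 45, 45, 45, 45], twist=[0, 0, 0, 0, 0])

```text
time: 6.4
tool_pos: [639.4, 124.2, 140.8]
tcp_rot: [-3.141, 0.002, 0.274]
contact_force: [-0.0, -0.6, -1.7]
grip_width: 55.8
finger_force: 30.0
```

Emit:
arm_command([
  [0, 0, 0],
  [0, 0, 0],
  [0, 0, 0],
  [0, 0, 0],
  [0, 0, 0],
], gripper=[45, 45, 45, 45, 45], twist=[-1, -1, -1, -1, -1])

```text
time: 7.02
tool_pos: [638.9, 124.0, 140.8]
tcp_rot: [-3.141, 0.001, 0.713]
contact_force: [0.0, 0.1, -1.5]
grip_width: 56.0
finger_force: 30.0
```

Emit:
arm_command([
  [0, 0, 0],
  [0, 0, 0],
  [0, 0, 0],
  [0, 0, 0],
  [0, 0, 0],
], gripper=[45, 45, 45, 45, 45], twist=[-1, -1, -1, -1, -1])

```text
time: 7.65
tool_pos: [638.9, 124.0, 140.8]
tcp_rot: [-3.14, 0.001, 1.149]
contact_force: [-0.5, -0.4, -2.2]
grip_width: 56.0
finger_force: 30.0
```

Emit:
arm_command([
  [0, 0, 0],
  [0, 0, 0],
  [0, 0, 0],
  [0, 0, 0],
  [0, 0, 0],
], gripper=[45, 45, 45, 45, 45], twist=[-1, -1, -1, -1, -1])

```text
time: 8.28
tool_pos: [638.9, 124.0, 140.8]
tcp_rot: [-3.14, 0.0, 1.586]
contact_force: [0.7, 0.5, -1.3]
grip_width: 55.6
finger_force: 30.0
```

Emit:
arm_command([
  [0, 0, 0],
  [0, 0, 0],
  [0, 0, 0],
  [0, 0, 0],
  [0, 0, 0],
], gripper=[45, 45, 45, 45, 45], twist=[-1, -1, -0.15, 0, 0])

```text
time: 8.9
tool_pos: [639.3, 124.0, 141.5]
tcp_rot: [-3.141, 0.0, 1.769]
contact_force: [0.2, -0.3, -1.1]
grip_width: 55.9
finger_force: 30.0
```

```bash
python3 - <<'E'
from h import *
o=get_obs();C=cam('wrist',o);im=snap('wrist','w2.png');snap('side','side2.png');snap('top','top2.png')
print(o['tool_pos'],o['tcp_rot'])
print(proj(place(np.float64([[85,-52.5,80],[-45,-52.5,80],[85,52.5,80],[85,-44.5,80]]),622,191,.2,8),C).round(1).tolist())
E
```

```text
[639.26160417 124.00591835 141.53548954] [-3.14133301e+00  7.48427481e-05  1.76922264e+00]
[[426.6, 201.2], [252.9, 201.3], [445.2, 44.1], [427.8, 190.8]]
```

View pics/w2.png

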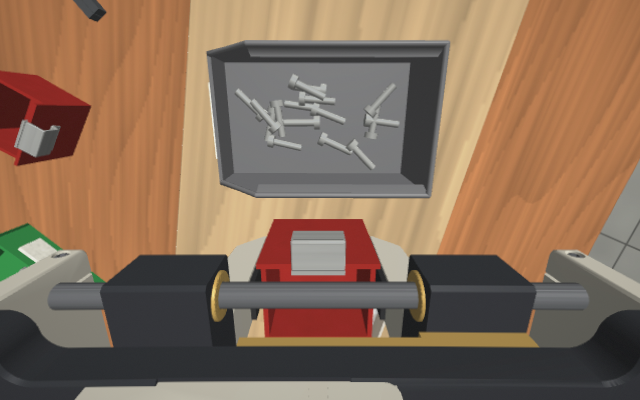

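```bash
python3 - <<'E'
from h import *
o=get_obs();C=cam('wrist',o);im=cv2.imread('pics/w2.png')
T=R.from_euler('xyz',o['tcp_rot']).as_matrix()
yaw=o['tcp_rot'][2]; c=o['tool_pos']-10*T[:,0]; 
P=np.float64([[25,28,0],[25,-28,0],[25,28,57],[25,-28,57],[37,12,59],[37,-12,59],[24.5,12,59],[24.5,-12,59],[31.2,12,37.4]])
print('cup pred',proj(place(P,c[0],c[1],yaw,c[2]-17.1),C).round(1).tolist())
g=cv2.cvtColor(im,cv2.COLOR_BGR2GRAY).astype(float)
for x in (275,300,317,340,380,410): print(x,g[186:204,x].astype(int), )
print('clip col317',im[212:282,317].tolist())
print('clip row255',g[255,284:352].astype(int),'plate row 222',im[222,265:372,2])
print('end row 193',g[193,420:442].astype(int))
E
```

```text
cup pred [[273.5, 220.9], [361.9, 220.9], [255.2, 267.0], [379.8, 267.1], [289.7, 244.7], [345.3, 244.7], [290.5, 270.3], [344.6, 270.4], [293.9, 236.3]]
275 [121 122 123 123 124 124 116 131 144 135 111  77 184 185 186 185 184 185]
300 [121 122 123 123 124 124 115 130 147 138 112  79 164 166 165 165 165 165]
317 [122 122 123 122 124 124 115 130 150 140 113  79 177 178 179 180 180 181]
340 [123 122 122 123 124 124 114 129 152 144 115  80 171 170 170 169 168 168]
380 [121 121 123 123 123 124 124 129 154 147 117  84 134 164 164 165 164 164]
410 [121 122 122 123 123 124 124 128 155 146 116  89 140 168 169 169 169 169]
clip col317 [[139, 185, 216], [139, 185, 216], [140, 185, 215], [139, 185, 216], [139, 185, 216], [140, 185, 216], [139, 185, 216], [44, 53, 144], [38, 43, 143], [38, 43, 144], [37, 43, 144], [37, 42, 142], [37, 43, 142], [38, 42, 142], [38, 43, 142], [37, 42, 142], [37, 42, 142], [38, 43, 143], [60, 64, 140], [132, 137, 137], [134, 138, 137], [130, 134, 133], [131, 135, 134], [134, 138, 137], [135, 139, 138], [133, 137, 135], [133, 136, 136], [111, 114, 113], [159, 163, 16
[... 827 characters left out ...]
3 163 163 163 163
 163 163 164 163 162 163 163 163 163 163 163 163 163 162 163 162 163 163
 163 163 162 162 163 163 160 117  73  72  72  72  72  72] plate row 222 [221 220 219 218 216 214 214 180 149 144 143 143 143 143 142 142 143 142
 143 143 143 143 143 144 143 143 144 144 143 143 144 143 144 144 144 143
 142 141 141 141 140 140 140 140 141 140 141 142 142 143 143 143 144 144
 144 144 143 143 144 143 143 143 144 143 142 143 143 142 143 143 142 142
 142 143 143 143 143 143 144 144 143 142 142 143 141 141 141 141 142 141
 141 140 141 142 141 140 139 139 165 196 204 203 200 198 195 194 191]
end row 193 [127 127 127 127 127 119  97  90 107 119 124 146 168 170 170 171 171 170
 169 169 171 171]
```

```bash
python3 - <<'E'
import cv2,numpy as np
a=cv2.imread('pics/w2.png')[160:290,200:460]
b=cv2.imread('pics/top2.png')[110:200,225:345]
o=np.zeros((590,800,3),np.uint8);A=cv2.resize(a,None,fx=3,fy=3,interpolation=cv2.INTER_CUBIC);o[:390,:780]=A
B=cv2.resize(b[:65],None,fx=3,fy=3,interpolation=cv2.INTER_CUBIC);o[393:393+195,:360]=B
cv2.imwrite('pics/crop2.png',o)
E
```

```text
(no output)
```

View pics/crop2.png

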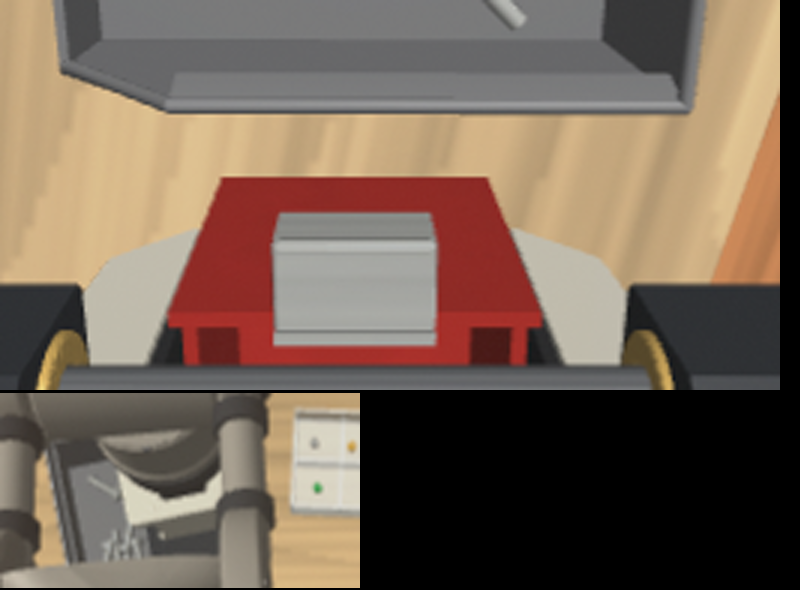

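The wrist view shows the rim's outer edge at row 197.7, from (255,197) to (431,197). The held cup's plate runs from row 219 at its bottom to 265 at its top, with the clip at x 291–345. I'll work out the offsets in the tool frame.

```bash
cat >> h.py <<'E'
def tool(px,z,o):
    T=R.from_euler('xyz',o['tcp_rot']).as_matrix(); q=ray(px,cam('wrist',o),z); return (T.T@(q-o['tool_pos'])).round(2)
E
python3 - <<'E'
from h import *
o=get_obs();z=o['tool_pos'][2]-17.1
print('plate bot',tool((317,218.6),z,o),'plate top',tool((317,264.5),z+57,o))
print('plate L/R bottom',tool((272.6,219),z,o),tool((362,219),z,o))
for b in(5,8,11): print(b,'rim',tool((275,197.4),b+78.6,o),tool((410,197.8),b+78.6,o),'right end',tool((431,193),b+80,o),'left',tool((255.5,196),b+80,o))
E
```

```text
plate bot [16.57 -0.43 17.1 ] plate top [ 16.28  -0.23 -39.9 ]
plate L/R bottom [ 16.28 -28.51  17.1 ] [16.32 28.02 17.1 ]
5 rim [ 18.23 -32.6   58.07] [17.96 70.26 58.07] right end [22.16 85.19 56.67] left [ 19.75 -47.07  56.67]
8 rim [ 19.13 -32.14  55.07] [18.87 69.29 55.07] right end [23.02 84.   53.67] left [ 20.63 -46.41  53.67]
11 rim [ 20.03 -31.69  52.07] [19.77 68.31 52.07] right end [23.87 82.81 50.67] left [ 21.52 -45.75  50.67]
```

Emit:
arm_command([
  [0, 0, 0.8],
  [0, 0, 0.8],
  [0, 0, 0.8],
  [0, 0, 0.28],
  [0, 0, 0],
], gripper=[45, 45, 45, 45, 45], twist=[0, 0, 0, 0, 0])

```text
time: 9.68
tool_pos: [639.3, 124.0, 74.6]
tcp_rot: [-3.141, 0.0, 1.77]
contact_force: [-0.4, -0.1, -0.6]
grip_width: 55.6
finger_force: 30.0
```

```bash
python3 - <<'E'
from h import *
o=get_obs();im=snap('wrist','w3.png')
print(o['tool_pos'],o['tcp_rot'],o['contact_force'])
a=cv2.imread('pics/w3.png')[130:290,210:460]
cv2.imwrite('pics/crop3.png',cv2.resize(a,None,fx=3,fy=3,interpolation=cv2.INTER_CUBIC))
g=cv2.cvtColor(cv2.imread('pics/w3.png'),cv2.COLOR_BGR2GRAY)
for x in(230,250,270,370,400,420): print(x,g[195:245,x])
E
```

```text
[639.27382139 124.03639519  74.57320398] [-3.14112298e+00  2.18356841e-05  1.77010936e+00] [-0.38220684 -0.11769985 -0.6411026 ]
230 [111 111 111 111 111 110 111 111 111 111 110 111 111 111 111 110 111 111
 111 110 111 111 111 111 111 111 111 111 111 110 107 109 126 140 147 147
 136 119  95 173 202 203 203 203 203 203 203 203 203 204]
250 [111 111 110 111 110 111 110 111 111 111 111 111 111 111 110 110 111 111
 120 129 129 130 130 130 130 131 132 131 132 132 133 133 128 141 150 151
 138 121  98 170 206 208 208 208 208 207 203 201 200 200]
270 [111 111 111 111 111 111 111 111 111 110 111 111 111 111 111 111 111 110
 119 129 129 130 130 130 130 131 131 132 131 132 133 133 126 141 152 155
 139 122 100  75  76  78  77  77  78  78  78  78  78  78]
370 [111 111 110 111 111 111 111 111 111 111 111 111 111 111 111 111 111 111
 115 128 129 129 130 130 130 132 131 131 131 133 133 133 122 137 156 173
 147 126 106 101 193 182 142 116  89  81  76  77  77  77]
400 [110 111 110 111 111 111 111 111 111 111 110 110 111 110 111 111 111 111
 111 129 129 129 130 130 130 131 132 131 132 132 133 133 125 136 155 175
 148 129 109  97 166 170 171 172 173 175 177 178 180 181]
420 [110 111 110 111 111 111 111 110 111 111 110 111 111 111 110 110 110 111
 110 128 129 129 129 130 130 130 131 131 132 133 132 133 124 135 154 176
 149 129 111 101 177 182 182 182 182 182 182 182 182 182]
```

View pics/crop3.png

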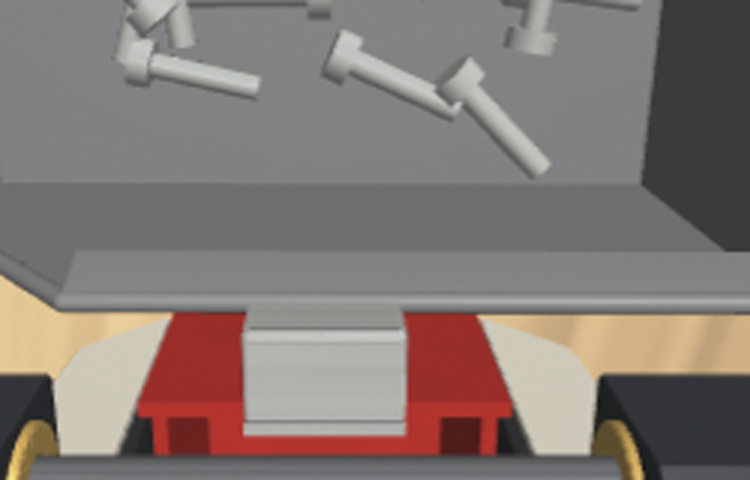

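```bash
python3 - <<'E'
from h import *
o=get_obs()
for b in(5,7,8,9,11): print(b,tool((250,233.6),b+78.6,o),tool((400,234.6),b+78.6,o))
E
```

```text
5 [ 17.45 -37.1   -8.38] [16.9  45.23 -8.32]
7 [ 18.33 -36.6  -10.38] [ 17.78  44.62 -10.32]
8 [ 18.77 -36.35 -11.38] [ 18.22  44.32 -11.32]
9 [ 19.21 -36.1  -12.38] [ 18.67  44.02 -12.32]
11 [ 20.09 -35.6  -14.38] [ 19.55  43.42 -14.32]
```

Emit:
arm_command([
  [0.076, 0, 0],
  [0, 0, 0.06],
  [0, 0, 0.06],
  [0, 0, 0.06],
  [0, 0, 0.06],
], gripper=[45, 45, 45, 45, 45], twist=[0, 0, 0, 0, 0])

```text
time: 10.35
tool_pos: [638.9, 125.9, 68.5]
tcp_rot: [-3.142, 0.0, 1.77]
contact_force: [0.7, 0.3, -0.8]
grip_width: 55.5
finger_force: 30.0
```

Emit:
arm_command([
  [0, 0, 0.04],
  [0, 0, 0.04],
  [0, 0, 0.04],
  [0, 0, 0.04],
  [0, 0, 0],
], gripper=[45, 45, 45, 45, 45], twist=[0, 0, 0, 0, 0])

```text
time: 10.98
tool_pos: [638.9, 126.1, 64.7]
tcp_rot: [3.141, -0.0, 1.77]
contact_force: [-0.4, 1.1, -0.4]
grip_width: 55.6
finger_force: 30.0
```

```bash
python3 - <<'E'
from h import *
snap('wrist','w4.png')
a=cv2.imread('pics/w4.png')[190:290,230:420]
cv2.imwrite('pics/crop4.png',cv2.resize(a,None,fx=4,fy=4,interpolation=cv2.INTER_CUBIC))
E
```

```text
(no output)
```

View pics/crop4.png

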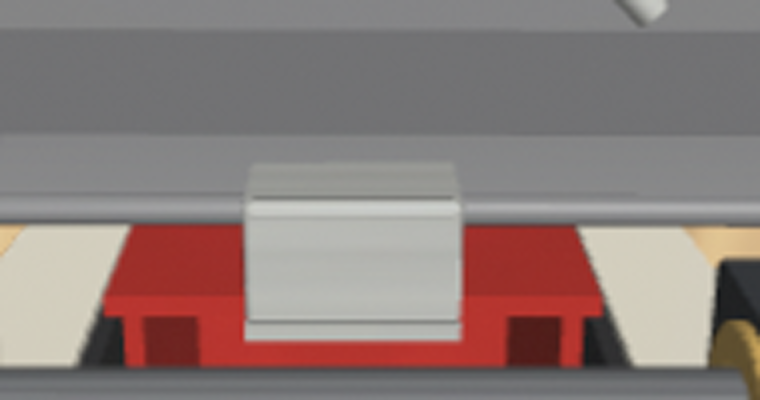

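The leaf now overlaps the inner side of the rim, at crop rows 165–200, and the plate is just outside. I'll press on in small steps.

Emit:
arm_command([
  [0, 0, 0.04],
  [0, 0, 0.04],
  [0, 0, 0.04],
  [0, 0, 0.04],
  [0, 0, 0],
], gripper=[45, 45, 45, 45, 45], twist=[0, 0, 0, 0, 0])

```text
time: 11.65
tool_pos: [639.1, 126.3, 60.9]
tcp_rot: [3.141, -0.0, 1.77]
contact_force: [0.2, 3.6, 3.0]
grip_width: 56.0
finger_force: 30.0
```

Emit:
arm_command([
  [0, 0, 0.04],
  [0, 0, 0.04],
  [0, 0, 0.04],
  [0, 0, 0],
  [0, 0, 0],
], gripper=[45, 45, 45, 45, 45], twist=[0, 0, 0, 0, 0])

```text
time: 12.28
tool_pos: [639.1, 126.7, 58.1]
tcp_rot: [3.141, -0.001, 1.77]
contact_force: [-1.1, 6.4, 2.8]
grip_width: 55.8
finger_force: 30.0
```

Emit:
arm_command([
  [0.02, 0, 0.02],
  [0, 0, 0.03],
  [0, 0, 0.03],
  [0, 0, 0],
  [0, 0, 0],
], gripper=[45, 45, 45, 45, 45], twist=[0, 0, 0, 0, 0])

```text
time: 12.9
tool_pos: [639.3, 126.8, 56.9]
tcp_rot: [3.14, -0.0, 1.77]
contact_force: [-2.8, 5.5, 9.0]
grip_width: 56.0
finger_force: 30.0
```

Emit:
arm_command([
  [0, 0, 0.03],
  [0, 0, 0.03],
  [0, 0, 0.02],
  [0, 0, 0],
  [0, 0, 0],
], gripper=[45, 45, 45, 45, 45], twist=[0, 0, 0, 0, 0])

```text
time: 13.52
tool_pos: [639.6, 126.9, 55.5]
tcp_rot: [3.139, -0.0, 1.77]
contact_force: [-1.7, 5.0, 11.0]
grip_width: 55.8
finger_force: 30.0
```

Emit:
arm_command([
  [0, 0, 0.03],
  [0, 0, 0.03],
  [0, 0, 0.02],
  [0, 0, 0],
  [0, 0, 0],
], gripper=[45, 45, 45, 45, 45], twist=[0, 0, 0, 0, 0])

```text
time: 14.15
tool_pos: [640.0, 126.9, 54.2]
tcp_rot: [3.138, -0.0, 1.77]
contact_force: [-3.8, 4.4, 14.0]
grip_width: 56.0
finger_force: 30.0
```

Emit:
arm_command([
  [0, 0, 0.02],
  [0, 0, 0.02],
  [0, 0, 0.02],
  [0, 0, 0],
  [0, 0, 0],
], gripper=[45, 45, 45, 45, 45], twist=[0, 0, 0, 0, 0])

```text
time: 14.78
tool_pos: [638.9, 126.0, 50.1]
tcp_rot: [-3.142, 0.001, 1.77]
contact_force: [-0.7, 2.1, 1.4]
grip_width: 55.7
finger_force: 30.0
```

It snapped and the push dropped. I'll now seat it gently.

Emit:
arm_command([
  [0, 0, 0.02],
  [0, 0, 0.02],
  [0, 0, 0],
  [0, 0, 0],
  [0, 0, 0],
], gripper=[45, 45, 45, 45, 45], twist=[0, 0, 0, 0, 0])

```text
time: 15.4
tool_pos: [639.0, 126.1, 50.0]
tcp_rot: [3.141, 0.0, 1.77]
contact_force: [-2.2, 1.7, 8.6]
grip_width: 55.7
finger_force: 30.0
```

Emit:
arm_command([
  [0, 0, 0.02],
  [0, 0, 0.01],
  [0, 0, 0],
  [0, 0, 0],
  [0, 0, 0],
], gripper=[45, 45, 45, 45, 45], twist=[0, 0, 0, 0, 0])

```text
time: 16.02
tool_pos: [639.0, 126.1, 50.0]
tcp_rot: [3.141, 0.001, 1.77]
contact_force: [-4.7, 1.8, 11.0]
grip_width: 55.4
finger_force: 30.0
```

Emit:
arm_command([
  [0, 0, -0.03],
  [0, 0, 0],
  [0, 0, 0],
  [0, 0, 0],
  [0, 0, 0],
], gripper=[45, 45, 45, 60, 75], twist=[0, 0, 0, 0, 0])

```text
time: 16.65
tool_pos: [638.6, 125.8, 48.6]
tcp_rot: [-3.14, 0.001, 1.77]
contact_force: [-0.1, 0.1, -0.1]
grip_width: 65.6
finger_force: 0.0
```

Emit:
arm_command([
  [0, 0, 0],
  [0, 0, 0],
  [0, 0, 0],
  [0, 0, -0.2],
  [0, 0, -0.5],
], gripper=[80, 80, 80, 80, 80], twist=[0, 0, 0, 0, 0])

```text
time: 17.27
tool_pos: [638.5, 126.3, 66.8]
tcp_rot: [-3.14, -0.0, 1.77]
contact_force: [0.7, 0.6, -0.3]
grip_width: 80.0
finger_force: 0.0
```

Emit:
arm_command([
  [0, 0, -0.8],
  [0, 0, -0.8],
  [0, 0, -0.8],
  [0, 0, -0.8],
  [0, 0, 0],
], gripper=[80, 80, 80, 80, 80], twist=[0, 0, 0, 0, 0])

```text
time: 17.9
tool_pos: [640.1, 126.5, 149.4]
tcp_rot: [3.137, 0.001, 1.77]
contact_force: [0.5, 0.0, -0.5]
grip_width: 80.0
finger_force: 0.0
```

```bash
python3 - <<'E'
from h import *
o=get_obs();C=cam('wrist',o)
snap('wrist','w5.png');snap('side','side5.png')
a=cv2.imread('pics/w5.png')[100:300,200:460];b=cv2.imread('pics/side5.png')[180:300,200:350]
A=cv2.resize(a,None,fx=2,fy=2,interpolation=cv2.INTER_CUBIC);B=cv2.resize(b,None,fx=1.8,fy=1.8,interpolation=cv2.INTER_CUBIC)
c=np.zeros((400,790,3),np.uint8);c[:,:520]=A;c[:216,520:]=B
cv2.imwrite('pics/crop5.png',c);print(o['tool_pos'],o['contact_force'])
for b in(9.4,): print(proj(place(np.float64([[37,-12,59],[37,12,59],[25,28,57],[25,-28,57]]),*((o['tool_pos']-(10-1.4)*R.from_euler('xyz',o['tcp_rot']).as_matrix()[:,0])[:2]),1.77,b+23.5),C).round(1).tolist())
E
```

```text
[640.05577129 126.51820243 149.39383475] [ 0.53863696  0.01776516 -0.45761252]
[[333.4, 184.6], [301.4, 184.6], [280.9, 199.1], [353.8, 199.1]]
```

View pics/crop5.png

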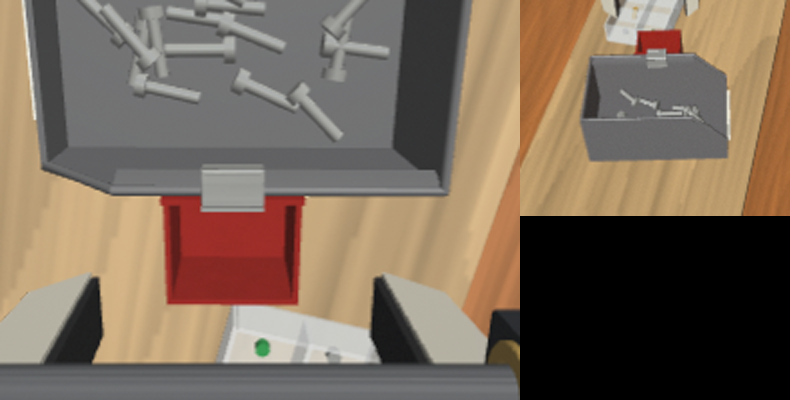

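The cup hangs outside the right rim with its clip bridge over it, at crop (232,188), and the bin is undisturbed. The downward motion ended in a firm stop after the snap. I'll hand it in.

```bash
python3 -c "
from plant import *
print(close_job())"
```

```text
the job is handed in; nothing more can be done
None
```

The red cup hangs by its clip on the outside of the grey bin's right (-y) long rim, snapped, seated to a firm stop and released; I handed the job in at about 18 s, and no verdict came back.

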